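# Fetch the parts basket out of the dip tank with the hook rod

## Task

The wire basket of hinge clamps is hanging on its rails deep in the drained dip tank, too deep for the gripper, its wire bail flopped over to one end or the other. Take the hook rod from its stand, hook the bail with it, lift the basket out and set it down gently, upright, in the middle of the drip tray. Then hang the rod back in its stand; touch the basket with nothing but the rod, and leave the other things on the table alone.

Things in the scene. Friction and masses are not known exactly. Their poses are not given: they have to be found in the camera images.
- tank: White plastic dip tank, empty, fixed, open on top, 200 mm long (x), 130 wide (y), 180 tall; inside 188 by 118 mm. The rim's lip sticks out 12 mm, a drain cock 30 mm low on the -x end. Inside, a steel rail 18 mm wide runs along each long wall, its top 50 mm above the table. Origin: centre of the underside; z up. Turned by up to 0.35 rad.
- basket: Steel wire basket 110 mm long (x), 72 wide (y), 34 tall, hinge clamps lying in it (below 22 mm); 0.25 to 0.5 kg. Origin: centre of the underside, z up. A flange on each long side, out to y = +-53 mm, underside at z = 30 mm, rests on the tank's rails: it hangs with its origin 20 mm above the table, its length along the tank's, up to 3 mm off the middle.
- bail_hinge (a point): Middle of the hinge axis (along the basket's y) of the basket's wire bail, z = 38 mm. The bail's 6 mm thick top bar spans the basket along y, 46 mm from the axis at its middle (wire centre), 43 at y = +-34; legs at y = +-44. The bail swings freely and lies flopped over, against a stop 1.15 rad from upright: bar at x = +42 or -42 mm, z = 57 mm. Which end is not reported: look or feel.
- rod: Hook rod, 0.14 kg, hanging upright in its stand. Origin: on its axis at the underside of the steel collar (30 mm across, 6 thick), z up. Above the collar a square wooden handle, z = 6 to 86 mm, 22 by 22 mm, sides along x and y. Below it a round shank 8 mm thick, down to a J-shaped hook that points to the rod's -x.
- hook (a point): Inside bottom of the rod's J hook, where a bail wire comes to rest: x = -13 mm, z = -128 mm in the rod's frame. The hook's underside is 8 mm lower (z = -136). Its free tip stands at x = -25 mm and rises to z = -116 mm; its outer face is at x = -29 mm. Between shank and tip are 17 mm. Slid inwards from outside the bar, the tip turns a lying bail up and the bar drops into the hook; pushed with the plain shank the bar only drags the basket.
- stand: Dark steel rod stand, fixed. Origin: underside, below the hanging rod's axis; z up. Base plate 110 mm wide (y), x = -50 to 70 mm, 12 thick; a post at x = 46 mm carries a level fork, top face at z = 165 mm. Turned by up to 0.4 rad; the rod in it by up to 0.2 more.
- fork (a point): Place of the rod's origin on the stand's fork: x = y = 0, z = 165 mm in the stand's frame. The fork's slot runs along the stand's x, 16 mm wide, closed at x = 13 mm, open to -x, its flared tips reaching to x = -45 mm. A ridge 4 mm high across each tine at x = -23 mm keeps the rod's collar from sliding out.
- tray: Drip tray of sheet aluminium, fixed, 220 mm (x) by 180 mm (y), rim 16 mm high, walls 4 mm. Origin: centre of the underside; its floor is 4 mm above that. Stand and tray are on either side of the tank, which on which side varies.
- jar_a: Ink jar with blue lid, 76 mm across, 92 mm tall, bystander; origin centre of the underside.
- jar_b: Ink jar with blue lid, same size, bystander.
- jar_c: Ink jar with blue lid, same size, bystander.
- squeegee: Wooden squeegee 200 mm long with a rubber blade, lying, 26 mm high, bystander; origin under its wooden part.
- tape: Roll of tape lying flat, 104 mm across, 36 mm high, bystander.
- spatula: Ink spatula 200 mm long, lying, bystander.
Not all that is in view belongs to the job. Several things have the shape of the basket; the one meant has the colours described above.

How it is judged:
By the outcome, as a careful person would: the job done as asked, in the order asked, and still so for the second after the job is handed in, with the robot touching nothing.
It also fails if it takes over 72 s, if anything falls off the work surface, if the arm or the gripper's body presses on something with over 40 N, if the wrist force passes 120 N, or if a joint passes its speed limit or range.

## Robot

A 7-joint arm with a two-finger parallel gripper is mounted at the origin on the work surface. World frame = base frame: x ahead of the robot, y to its left, z up, the work surface at z = 0. Lengths are in m, angles in rad, forces in N, time in s.
With the tool pointing down it reaches from about 0.425 to 0.95 m from the base axis. Payload 4.7 kg.
Tool frame: the origin (TCP) lies between the finger pads; the fingertips stand 25 mm ahead of it and the grasp point (between the pads) lies 6 mm ahead of it; z points along the fingers, y is the line along which they close (so a half turn about z gives the same grasp; the last joint's range is limited). The gripper opens to 87 mm and grips with 3 to 60 N. Pads are 19 mm wide; open, the fingers measure 117 mm over their backs; the gripper's body (75 mm by 190 mm) begins 51 mm behind the grasp point.
Start: joints at [1.175, 0.469, -0.049, 1.532, 0.024, 1.141, -0.082], TCP at [0.242, -0.63, 0.248] pointing down, gripper open.
Joint ranges: [-2.59, 2.59], [-0.33, 1.99], [-1.39, 1.29], [0.1, 2.45], [-1.04, 4.18], [0.21, 1.99], [-2.66, 2.66]. Speed limits (rad/s): [2.57, 2.57, 3.14, 3.14, 3.14, 3.14, 3.14].

## Interface

Orientations are given as a rotation vector (axis times angle).
In Python, from station import arm gives the robot as it stands. Calls block until the motion is done:
- arm.move_ptp(position, orientation): joint-space move of the TCP to a pose.
- arm.move_linear(position, max_speed=0.15, frame=None, contact_N=None): straight line of the TCP; frame=None keeps the orientation; max_speed is the mean speed in m/s. With contact_N (N) it stops when the force on the tool has changed by that much, and returns True; else False.
- arm.movej(angles): joint-space move.
- arm.move_gripper(opening, newtons=None): finger opening in m; newtons is the grip in N (None keeps the last); returns when the fingers have stopped.
- arm.dwell(seconds).
- arm.solve_ik(position, orientation): joint angles nearest the present ones, or None.
- arm.state(): the state.
- arm.grab_frame(name): name is "side" or "top" or "wrist"; returns a dict with "frame" (420x560x3 uint8, red, green, blue), "fx", "fy", "cx", "cy" (pixels), "distortion" ([k1, k2, p1, p2, k3] as OpenCV has them; the pictures are not rectified), "R" (3x3) and "t" (3): a world point X has camera coordinates R X + t; the wrist camera has in their place "T_tool_cam" (4x4, takes a point from camera to tool coordinates, whose origin is the TCP and whose axes are the flange's). Camera axes: x right, y down, z forward; pixel columns grow to the right and rows downward; lengths in m; the calibration is good to about 2 mm. A picture is of the moment at which its call begins: read the wrist's pose just before it. There is no depth.
A pose or a line that the arm cannot do raises arm.Unreachable and nothing moves.
- arm.finish_job(): hands the job in; it is judged then, once.
The state is a dict: "t": time; "joint_positions": joint angles; "joint_velocities": joint speeds; "tau": joint torques, N m; "tool_pos": TCP position; "eef_rot": TCP orientation; "wrist_force": force on the tool from outside, world axes, zero at the start; "moment": the same for the moment, N m; "width": finger opening in m; "grasp_force": force on a finger pad.
Only numpy, scipy, OpenCV 4.12 (cv2) and the standard library are available. Lean on these libraries where they do the work, as an engineer would, in place of code of your own. Each camera call takes 0.05 s, during which the arm holds its last target. There are 200 camera calls.

## Working session

There is one attempt and no reset: what is moved stays moved. The work goes in short steps, each a Python script; the robot and the scene stay as the last script left them, time stands still between calls to the robot, and variables do not carry over. Pictures are saved under pics/ and viewed, at most 10 in all, crops included, and the job is handed in when it is done.

```bash
ls; mkdir -p pics; python3 - <<'E'
from station import arm
import cv2,numpy as np,pickle
for n in("top","side"):
    f=arm.grab_frame(n);pickle.dump(f,open(f"{n}.pkl","wb"))
    cv2.imwrite(f"pics/{n}0.png",f["frame"][...,::-1])
    print(n,f["fx"],f["cx"],f["cy"],f["distortion"],-f["R"].T@f["t"],f["R"])
s=arm.state();print(s["t"],s["tool_pos"],s["eef_rot"])
E
```

```text
pics
top 528.0963764184683 272.41700854891957 202.3223826009373 [-0.20142706  0.          0.          0.          0.        ] [ 0.36472679 -0.04983705  1.42012152] [[ 0.01062241 -0.99968441 -0.02276503]
 [-0.99234759 -0.00773816 -0.12323302]
 [ 0.12301797  0.02389985 -0.99211661]]
side 382.6793939333399 281.9820701706848 207.42695396847623 [-0.00503111  0.          0.          0.          0.        ] [0.3820654  0.7791223  0.89766398] [[-0.98139621 -0.19168182  0.01093404]
 [-0.13889529  0.66950909 -0.72970245]
 [ 0.13255026 -0.71764591 -0.68367739]]
0.1 [ 0.24192313 -0.6296195   0.24658429] [-3.08715562e+00 -5.72665462e-01  6.14938117e-04]
```

View pics/top0.png

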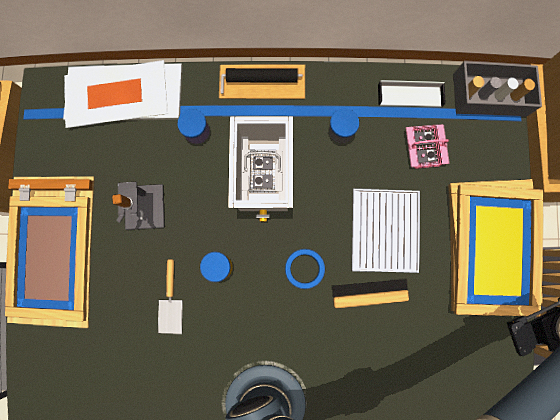

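View pics/side0.png

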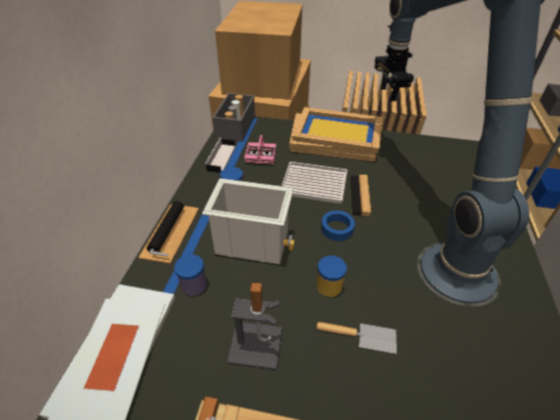

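The top view shows the tank at (262,162) with the steel basket in it, and the drain cock at (263,215) so its -x end faces the robot. The stand with the rod is at (140,205), its brown handle top at (119,199). The tray with ridges is at (387,230), the jars at (194,125), (344,122) and (215,266), the tape at (305,268), the squeegee at (370,293) and the spatula at (170,300).

Basket candidates are the steel one in the tank at (263,170), the pink one at (428,145) and the white box at (412,94). By the description it is the steel one in the tank. A close crop will check this.

```bash
python3 - <<'E'
import cv2,pickle,numpy as np
t=pickle.load(open("top.pkl","rb"))["frame"][...,::-1];s=pickle.load(open("side.pkl","rb"))["frame"][...,::-1]
a=cv2.resize(t[110:230,222:302],None,fx=5,fy=5,interpolation=cv2.INTER_CUBIC)
b=cv2.resize(t[175:235,105:170],None,fx=6,fy=6,interpolation=cv2.INTER_CUBIC)
c=np.zeros((600,800,3),np.uint8);c[:,:400]=a;c[:360,400:790]=b
d=cv2.resize(s[275:370,215:295],None,fx=2.5,fy=2.5,interpolation=cv2.INTER_CUBIC);c[362:362+d.shape[0],400:400+d.shape[1]]=d
cv2.imwrite("pics/crop1.png",c)
E
```

```text
(no output)
```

View pics/crop1.png

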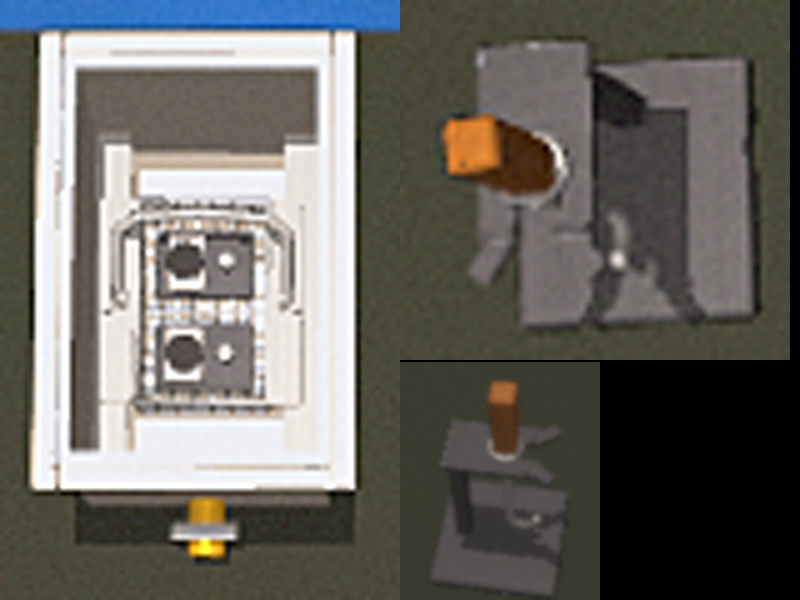

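The crop confirms the steel basket with clamps in the tank. Its bail lies to the far (+x) end: legs go from the hinge at crop (118,300)/(290,305) up to the bar at about crop y=212. The stand's fork opens towards the robot, with a tine tip at crop (490,265). Next I measure.

```bash
cat > h.py <<'E'
import cv2,numpy as np,pickle
from scipy.spatial.transform import Rotation as Ro
def ray(f,px):
    K=np.array([[f["fx"],0,f["cx"]],[0,f["fy"],f["cy"]],[0,0,1]])
    u=cv2.undistortPoints(np.array(px,float).reshape(-1,1,2),K,np.array(f["distortion"]))[:,0]
    return -f["R"].T@f["t"],np.c_[u,np.ones(len(u))]@f["R"]
def plane(f,px,z):
    c,d=ray(f,px);return c+d*((z-c[2])/d[:,2])[:,None]
def proj(f,X):
    K=np.array([[f["fx"],0,f["cx"]],[0,f["fy"],f["cy"]],[0,0,1]])
    return cv2.projectPoints(np.array(X,float).reshape(-1,1,3),cv2.Rodrigues(f["R"])[0],np.array(f["t"],float),K,np.array(f["distortion"]))[0][:,0]
def tri(fs,pxs):
    A=0;b=0
    for f,p in zip(fs,pxs):
        c,d=ray(f,[p]);d=d[0]/np.linalg.norm(d[0]);M=np.eye(3)-np.outer(d,d);A=A+M;b=b+M@c
    return np.linalg.solve(A,b)
def big(m,roi,k=0):
    z=np.zeros(m.shape,np.uint8);x0,y0,x1,y1=roi;z[y0:y1,x0:x1]=m[y0:y1,x0:x1]*255
    if k:z=cv2.morphologyEx(z,cv2.MORPH_CLOSE,np.ones((k,k)))
    return max(cv2.findContours(z,cv2.RETR_EXTERNAL,cv2.CHAIN_APPROX_NONE)[0],key=cv2.contourArea)
def rect(f,c,z):
    """min-area rectangle in the world plane z"""
    P=plane(f,c[:,0],z)[:,:2]; r=cv2.minAreaRect((P*1000).astype(np.float32)); return r
def wristcam(arm):
    s=arm.state();f=arm.grab_frame("wrist")
    T=np.eye(4);T[:3,:3]=Ro.from_rotvec(s["eef_rot"]).as_matrix();T[:3,3]=s["tool_pos"]
    C=np.linalg.inv(T@np.array(f["T_tool_cam"]));f["R"]=C[:3,:3];f["t"]=C[:3,3];return f
E
python3 - <<'E'
from h import *
from station import arm
t=pickle.load(open("top.pkl","rb"));s=pickle.load(open("side.pkl","rb"))
H=cv2.cvtColor(t["frame"],cv2.COLOR_RGB2HSV);h,sa,v=[H[...,i].astype(int) for i in range(3)]
w=(v>150)&(sa<60)
for n,roi,z,k in(("tank",(222,113,302,216),.18,5),("tray",(345,180,428,280),.016,9)):
    c=big(w,roi,k);print(n,rect(t,c,z),cv2.boundingRect(c))
g=(v>70)&(sa<40)
c=big(g,(105,175,172,236),0);print("standmask",cv2.boundingRect(c),rect(t,c,.012))
o=(h<18)&(sa>150)&(v>170);c=big(o,(105,185,130,212));m=cv2.minAreaRect(c)
print("handle top",m,plane(t,[m[0]],.251))
# side view handle top
Hs=cv2.cvtColor(s["frame"],cv2.COLOR_RGB2HSV)
o=(Hs[...,0]<18)&(Hs[...,1]>130)&(Hs[...,2]>60);cs=big(o,(240,275,275,320));bs=cv2.boundingRect(cs);print("side handle",bs)
print("pred side",proj(s,plane(t,[m[0]],.251)))
print("cock",plane(t,[(263,215)],.03))
f=arm.grab_frame("wrist");print(f["T_tool_cam"],f["fx"])
E
```

```text
tank ((618.4566650390625, 10.2713623046875), (223.19046020507812, 152.1910400390625), 0.28044047951698303) (228, 116, 65, 92)
tray ((466.33489990234375, -320.92877197265625), (181.28167724609375, 221.1081085205078), 88.78172302246094) (352, 189, 68, 84)
standmask (116, 182, 48, 48) ((529.2674560546875, 348.2545166015625), (130.5365447998047, 132.60655212402344), 1.9013217687606812)
handle top ((116.5, 199.0), (8.0, 7.0), 90.0) [[0.51457502 0.33561652 0.251     ]]
side handle (250, 283, 12, 28)
pred side [[256.3580951  284.41046258]]
cock [[0.50308869 0.00822313 0.03      ]]
[[ 6.63887874e-04 -9.56321351e-01 -2.92316665e-01  7.95631802e-02]
 [ 9.99999475e-01  4.06790290e-04  9.40299749e-04 -8.45477945e-04]
 [-7.80317146e-04 -2.92317136e-01  9.56321119e-01 -1.37875390e-01]
 [ 0.00000000e+00  0.00000000e+00  0.00000000e+00  1.00000000e+00]] 334.6462038164289
```

```bash
cat >> h.py <<'E'
def down(yaw): # tool z down, tool x at world yaw
    return (Ro.from_euler("z",yaw)*Ro.from_rotvec([np.pi,0,0])).as_rotvec()
E
python3 - <<'E'
from h import *
from station import arm
for k in range(4):
    y=k*np.pi/2
    print(k,[None if (q:=arm.solve_ik(p,down(y))) is None else np.round(q,2).tolist() for p in([.515,.335,.40],[.515,.335,.22],[.43,.335,.24],[.70,.01,.25],[.63,.01,.50],[.48,-.32,.50],[.48,-.32,.24])])
E
```

```text
0 [[-0.9, 0.28, 0.33, 1.48, -0.09, 1.4, -2.13], [-0.9, 0.4, 0.33, 1.73, -0.15, 1.03, -2.08], [-0.86, 0.26, 0.14, 1.86, -0.04, 1.02, -2.27], [0.17, 0.54, -0.37, 1.45, 0.2, 1.19, -1.8], [0.3, 0.35, -0.57, 1.2, 0.19, 1.64, -1.8], [0.62, 0.2, -0.14, 1.35, 0.03, 1.59, -1.08], [0.61, 0.32, -0.12, 1.78, 0.04, 1.05, -1.1]]
1 [[0.12, 0.51, -1.17, 1.42, 0.47, 1.52, -1.03], [0.02, 0.58, -0.97, 1.68, 0.51, 1.16, -1.08], [0.02, 0.43, -0.99, 1.81, 0.4, 1.11, -1.11], [0.38, 0.61, -0.72, 1.43, 0.41, 1.25, -0.38], [0.42, 0.39, -0.77, 1.19, 0.27, 1.66, -0.29], [0.85, 0.23, -0.43, 1.33, 0.09, 1.6, 0.43], [0.85, 0.35, -0.43, 1.76, 0.16, 1.06, 0.37]]
2 [[0.07, 0.47, -1.08, 1.42, 0.41, 1.49, 0.58], [0.05, 0.6, -1.02, 1.68, 0.55, 1.18, 0.46], [0.18, 0.6, -1.3, 1.81, 0.61, 1.22, 0.27], [0.43, 0.64, -0.82, 1.43, 0.47, 1.28, 1.14], [0.5, 0.42, -0.92, 1.19, 0.34, 1.68, 1.23], [1.03, 0.26, -0.68, 1.32, 0.16, 1.61, 1.94], [1.07, 0.41, -0.73, 1.75, 0.3, 1.1, 1.82]]
3 [[0.12, 0.51, -1.17, 1.42, 0.47, 1.52, 2.11], [0.12, 0.68, -1.18, 1.67, 0.66, 1.25, 1.94], [0.12, 0.52, -1.17, 1.81, 0.52, 1.17, 1.93], [0.58, 0.79, -1.18, 1.42, 0.73, 1.41, 2.54], [0.65, 0.57, -1.32, 1.18, 0.56, 1.77, 2.64], [0.45, 0.2, 0.08, 1.36, -0.01, 1.59, -2.61], [0.37, 0.31, 0.18, 1.79, -0.06, 1.04, -2.57]]
```

```bash
python3 - <<'E'
from h import *
from station import arm
arm.move_ptp([.505,.335,.42],down(np.pi/2))
arm.dwell(.2)
f=wristcam(arm);pickle.dump(f,open("w1.pkl","wb"))
cv2.imwrite("pics/w1.png",f["frame"][...,::-1])
print(arm.state()["t"],arm.state()["tool_pos"],proj(f,[[.515,.335,.251],[.5,.34,.165]]))
E
```

```text
3.9333 [0.50517628 0.33479753 0.41994081] [[291.38482721 198.80879097]
 [276.41181371 176.33403536]]
```

View pics/w1.png

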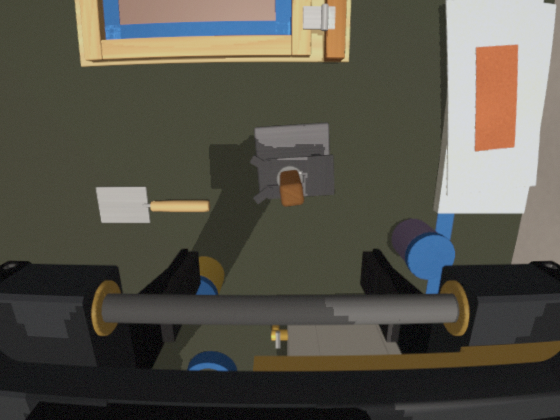

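```bash
python3 - <<'E'
from h import *
f=pickle.load(open("w1.pkl","rb"))
c=cv2.resize(f["frame"][115:215,240:345],None,fx=6,fy=6,interpolation=cv2.INTER_CUBIC)
c=cv2.convertScaleAbs(c,alpha=1.6,beta=10)
cv2.imwrite("pics/w1c.png",c[...,::-1])
E
```

```text
(no output)
```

View pics/w1c.png

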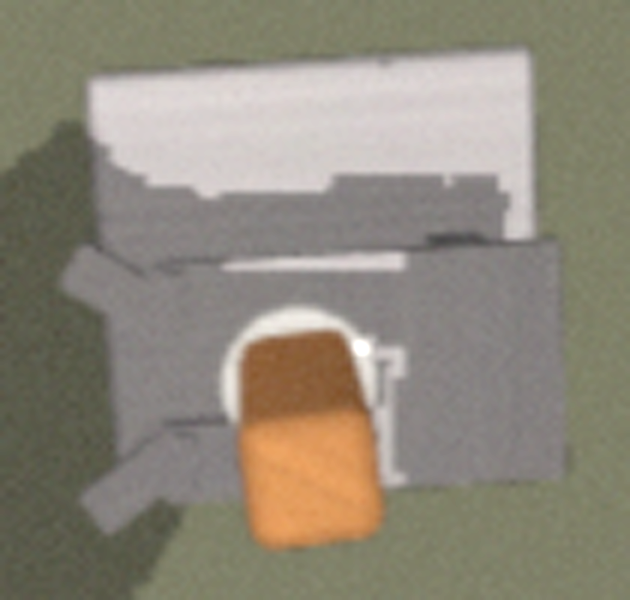

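The crop shows the rod square in the fork, the handle top in orange at crop (312,480) and the collar at (298,370). The fork opens to the left (-x), and the base plate's far corners are at (90,77) and (530,50).

```bash
python3 - <<'E'
from h import *
f=pickle.load(open("w1.pkl","rb"));t=pickle.load(open("top.pkl","rb"))
P=lambda l,z:plane(f,[(240+(x+.5)/6-.5,115+(y+.5)/6-.5) for x,y in l],z)
def info(n,A,B):
    d=B-A;print(n,A.round(4),B.round(4),"len",np.hypot(*d[:2]).round(4),"yaw",np.arctan2(d[1],d[0]).round(4))
b=P([(90,77),(530,50)],.012);info("base",*b)
e=P([(150,266),(555,240)],.165);info("fork far",*e)
e=P([(215,498),(562,478)],.165);info("fork near",*e)
c=P([(240,422),(365,407),(383,535),(260,550)],.251);print("top",c.mean(0));info("h",c[0],c[1]);info("h2",c[3],c[2])
H=cv2.cvtColor(f["frame"],cv2.COLOR_RGB2HSV);m=(H[...,0]<18)&(H[...,1]>120)&(H[...,2]>120)
k=big(m,(275,180,310,212));r=rect(f,k,.251);print(r)
col=P([(298,370)],.171);print("collar",col)
mt=cv2.moments(k);
y=np.arctan2(*(b[1]-b[0])[[1,0]]);R=np.array([[np.cos(y),-np.sin(y)],[np.sin(y),np.cos(y)]])
print("stand origin from base",b[0,:2]-R@[-.05,.055],b[1,:2]-R@[.07,.055])
E
```

```text
base [0.4639 0.3896 0.012 ] [0.5805 0.3968 0.012 ] len 0.1168 yaw 0.0616
fork far [0.4862 0.3607 0.165 ] [0.5653 0.366  0.165 ] len 0.0793 yaw 0.0657
fork near [0.4987 0.3139 0.165 ] [0.5687 0.3181 0.165 ] len 0.0702 yaw 0.06
top [0.51515216 0.33927045 0.251     ]
h [0.5038 0.3484 0.251 ] [0.5233 0.3508 0.251 ] len 0.0196 yaw 0.1224
h2 [0.507  0.3277 0.251 ] [0.5265 0.3301 0.251 ] len 0.0197 yaw 0.1263
((514.8689575195312, 339.15673828125), (18.154626846313477, 18.584333419799805), 6.246372699737549)
collar [[0.51510194 0.34126015 0.171     ]]
stand origin from base [0.51720207 0.33779421] [0.51399322 0.3375962 ]
```

```bash
python3 - <<'E'
from h import *
from station import arm
import json
o=down(np.pi/2+.12)
arm.move_ptp([.515,.339,.33],o)
arm.move_linear([.515,.339,.229],max_speed=.1)
arm.move_gripper(0.0,45)
s=arm.state();p=np.array(s["tool_pos"]);print("t",s["t"],p,s["width"],s["grasp_force"],s["wrist_force"])
json.dump(p.tolist(),open("grip.json","w"))
print(arm.move_linear(p+[0,0,.010],max_speed=.05))
print(arm.state()["wrist_force"])
d=np.array([np.cos(.062),np.sin(.062),0])
print(arm.move_linear(p+[0,0,.010]-.095*d,max_speed=.1,contact_N=8))
arm.move_linear(p+[0,0,.24]-.095*d,max_speed=.2)
arm.dwell(.2)
s=arm.state();print("t",s["t"],s["tool_pos"],s["width"],s["wrist_force"])
f=arm.grab_frame("side");g=arm.grab_frame("top")
cv2.imwrite("pics/s2.png",np.hstack([cv2.resize(f["frame"][130:390,180:400],None,fx=2,fy=2),cv2.resize(g["frame"][110:370,60:230],None,fx=2,fy=2)])[...,::-1])
E
```

```text
t 6.6083 [0.51508253 0.33893148 0.22892789] 0.02189630502152643 44.96937413234264 [ 0.08910361 -0.31755629 -0.70798866]
False
[-0.06493849  0.01924424 -2.03586969]
False
t 9.5583 [0.42024295 0.33275537 0.46815071] 0.021754157207126364 [-0.21500423 -0.3536594  -1.70135627]
```

View pics/s2.png

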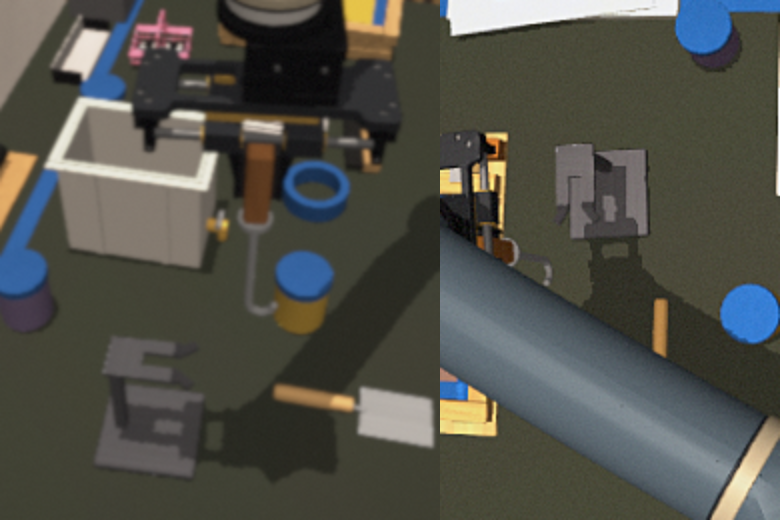

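The rod hangs straight in the gripper (collar at (256,215) in the crop) with the hook pointing to -x. Next I measure the bail bar and hook it.

```bash
python3 - <<'E'
from h import *
from station import arm
t=pickle.load(open("top.pkl","rb"))
q=lambda x,y:(222+(x+.5)/5-.5,110+(y+.5)/5-.5)
print("bar",plane(t,[q(125,222),q(205,211),q(283,222)],.077).round(4))
print("hinge",plane(t,[q(118,302),q(290,305)],.058).round(4))
o=down(np.pi/2+.005)
arm.move_ptp([.700,.011,.44],o);arm.dwell(.3)
s=arm.state();print("t",s["t"],s["tool_pos"],s["wrist_force"])
f=wristcam(arm);g=arm.grab_frame("top")
pickle.dump((f,g),open("w3.pkl","wb"))
cv2.imwrite("pics/w3.png",np.vstack([f["frame"][:,:],])[...,::-1])
print(proj(f,[[.6605,.01,.077],[.7125,.07,.18],[.7125,-.05,.18]]))
E
```

```text
bar [[ 0.6574  0.051   0.077 ]
 [ 0.6635  0.0095  0.077 ]
 [ 0.6578 -0.0312  0.077 ]]
hinge [[ 0.6186  0.0554  0.058 ]
 [ 0.6175 -0.035   0.058 ]]
t 11.5333 [0.69976568 0.01173155 0.44036577] [-0.69773932 -0.47193601 -0.5206327 ]
[[254.39363584 167.06334305]
 [291.97715106 130.67155441]
 [290.38528307 227.91386957]]
```

View pics/w3.png

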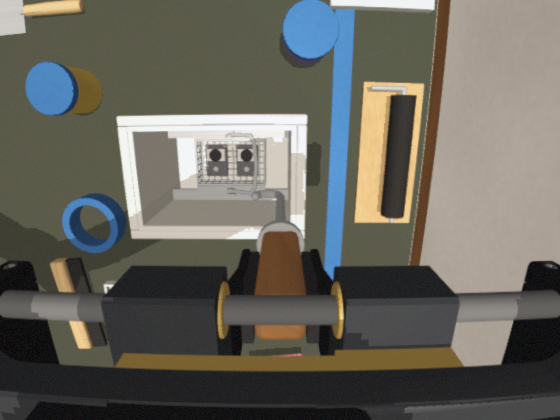

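The wrist view shows the bail bar at column ~256, on the far end of the basket as predicted (254,167). The hook is above it at about (257,193). Going in.

```bash
python3 - <<'E'
from h import *
from station import arm
L=arm.move_linear
def rep(n):
    s=arm.state();print(n,round(s["t"],2),np.round(s["tool_pos"],4),np.round(s["wrist_force"],2))
y=.0105;zo=.1919
if L([.701,y,.275],max_speed=.12,contact_N=5): rep("hit");raise SystemExit
if L([.701,y,.066+zo],max_speed=.05,contact_N=4): rep("hit");raise SystemExit
rep("down")
print(L([.666,y,.066+zo],max_speed=.04,contact_N=8));rep("in")
arm.dwell(.2);rep("in2")
f=wristcam(arm);pickle.dump(f,open("w4.pkl","wb"))
cv2.imwrite("pics/w4.png",cv2.resize(f["frame"][90:250,110:320],None,fx=3,fy=3)[...,::-1])
E
```

```text
down 13.65 [0.7009 0.0104 0.2574] [ 0.08 -0.66 -1.74]
False
in 14.68 [0.6667 0.0103 0.2582] [2.88 0.36 0.18]
in2 14.88 [0.6662 0.0104 0.2578] [ 3.5   0.28 -0.24]
```

View pics/w4.png

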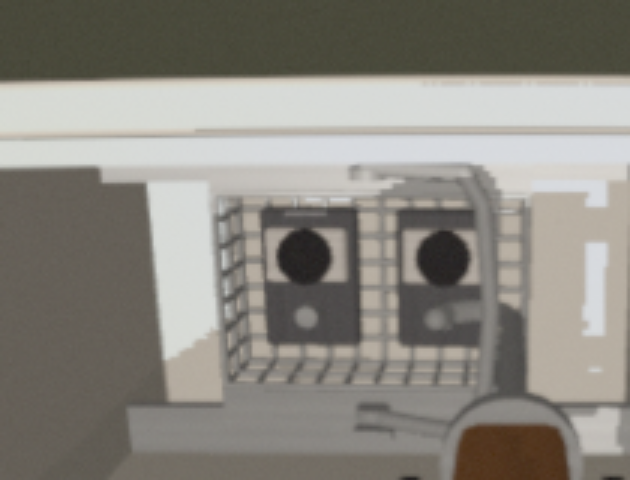

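The bar (crop column 487) is now between the shank and the hook tip (tip at (440,318)), so it is caught. Lifting along the bail's arc.

```bash
python3 - <<'E'
from h import *
from station import arm
L=arm.move_linear
def rep(n):
    s=arm.state();print(n,round(s["t"],2),np.round(s["tool_pos"],4),np.round(s["wrist_force"],2))
y=.0105;zo=.1919;hx=.6185
for th in(.95,.6,.3,0):
    L([hx+.046*np.sin(th)+.013,y,.055+.046*np.cos(th)+zo],max_speed=.05);rep(th)
L([hx+.013,y,.111+zo],max_speed=.03);arm.dwell(.3);rep("up10")
f=wristcam(arm);g=arm.grab_frame("top")
a=cv2.resize(f["frame"][90:250,110:320],None,fx=2.4,fy=2.4);b=cv2.resize(g["frame"][110:230,222:302],None,fx=3.2,fy=3.2)
cv2.imwrite("pics/w5.png",np.hstack([a,b])[...,::-1])
E
```

```text
0.95 15.39 [0.6685 0.0108 0.2736] [-0.49  0.49 -2.38]
0.6 15.86 [0.6572 0.0106 0.2851] [-0.15  1.84 -1.29]
0.3 16.28 [0.645  0.0105 0.2911] [-0.54  1.59 -2.98]
0 16.71 [0.6311 0.0103 0.2927] [-0.53  0.18 -4.89]
up10 17.49 [0.6315 0.0104 0.3027] [-0.21 -0.67 -4.29]
```

View pics/w5.png

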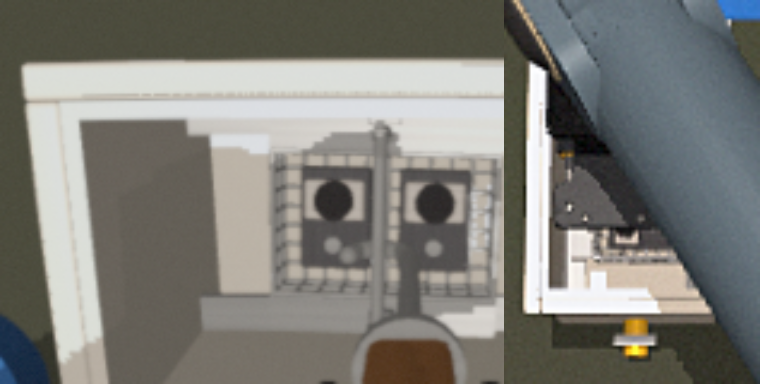

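The bail is upright in the hook (bar at column 380), the wrist carries about 3 N more, and the basket is level. Lifting out.

```bash
python3 - <<'E'
from h import *
from station import arm
L=arm.move_linear
def rep(n):
    s=arm.state();print(n,round(s["t"],2),np.round(s["tool_pos"],4),np.round(s["wrist_force"],2))
print(L([.6315,.0105,.49],max_speed=.07,contact_N=6));arm.dwell(.4);rep("up")
f=wristcam(arm);g=arm.grab_frame("side")
a=cv2.resize(f["frame"][70:270,110:390],None,fx=1.4,fy=1.4);b=cv2.resize(g["frame"][80:280,180:380],None,fx=1.4,fy=1.4)
cv2.imwrite("pics/w6.png",np.hstack([a,b])[...,::-1])
E
```

```text
False
up 20.82 [0.6315 0.0105 0.49  ] [ 0.59 -0.25 -3.71]
```

View pics/w6.png

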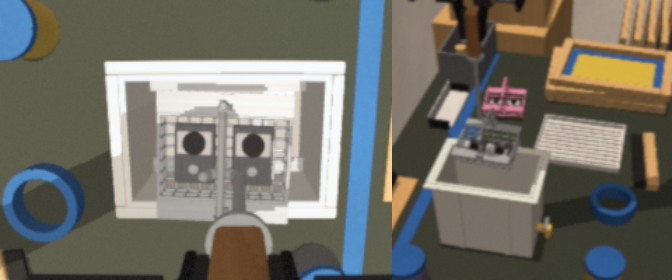

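The basket hangs level above the tank rim. Carrying it to the tray.

```bash
python3 - <<'E'
from h import *
from station import arm
L=arm.move_linear
def rep(n):
    s=arm.state();print(n,round(s["t"],2),np.round(s["tool_pos"],4),np.round(s["wrist_force"],2))
L([.4793,-.321,.49],max_speed=.09);arm.dwell(.3);rep("over")
L([.4793,-.321,.310],max_speed=.09);arm.dwell(.6);rep("near")
f=wristcam(arm);g=arm.grab_frame("side");pickle.dump((f,g),open("w7.pkl","wb"))
a=cv2.resize(f["frame"][70:270,110:390],None,fx=2,fy=2);b=cv2.resize(g["frame"][100:220,260:380],None,fx=1.9,fy=1.9)
c=np.zeros((400,800,3),np.uint8);c[:,:560]=a;c[:228,560:788]=b
cv2.imwrite("pics/w7.png",c[...,::-1])
E
```

```text
over 25.42 [ 0.4793 -0.321   0.49  ] [ 0.99 -0.19 -4.7 ]
near 28.17 [ 0.4793 -0.321   0.31  ] [-0.02  0.46 -3.69]
```

View pics/w7.png

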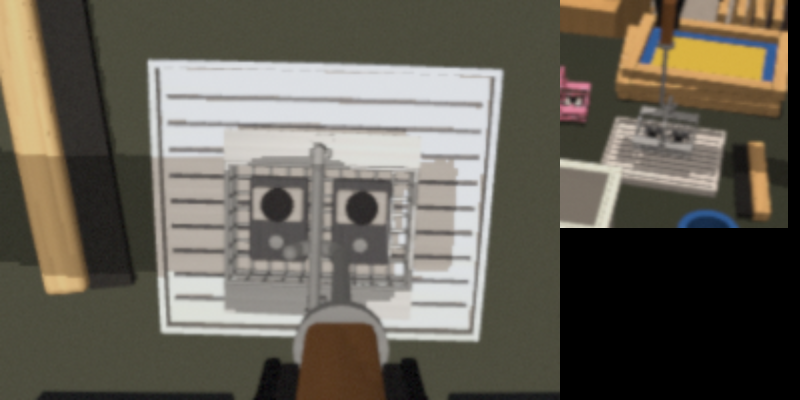

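```bash
python3 - <<'E'
from h import *
from station import arm
f,g=pickle.load(open("w7.pkl","rb"))
q=lambda l:[(110+x/2,70+y/2) for x,y in l]
for n,l,z in(("tray",[(148,60),(502,70),(480,340),(162,332)],.016),("basket",[(223,130),(420,135),(412,320),(225,310)],.07)):
    P=plane(f,q(l),z);print(n,P.round(4)[:,:2].tolist(),P.mean(0).round(4),np.linalg.norm(P-np.roll(P,1,0),axis=1).round(3))
E
```

```text
tray [[0.3586, -0.2271], [0.5787, -0.2322], [0.5763, -0.4122], [0.3553, -0.4076]] [ 0.4672 -0.3198  0.016 ] [0.18  0.22  0.18  0.221]
basket [[0.4131, -0.2665], [0.5225, -0.2687], [0.522, -0.3779], [0.4098, -0.3722]] [ 0.4668 -0.3213  0.07  ] [0.106 0.109 0.109 0.112]
```

```bash
python3 - <<'E'
from h import *
from station import arm
L=arm.move_linear
def rep(n):
    s=arm.state();print(n,round(s["t"],2),np.round(s["tool_pos"],4),np.round(s["wrist_force"],2))
x=.4793;y=-.321
L([x,y,.284],max_speed=.05)
print(L([x,y,.272],max_speed=.015));arm.dwell(.1);rep("set")
print(L([x,y,.2525],max_speed=.04,contact_N=4));rep("low")
print(L([x-.017,y,.2525],max_speed=.05,contact_N=4));arm.dwell(.4);rep("push")
f=wristcam(arm);g=arm.grab_frame("side");pickle.dump((f,g),open("w8.pkl","wb"))
a=cv2.resize(f["frame"][70:270,110:390],None,fx=2,fy=2);b=cv2.resize(g["frame"][100:220,260:380],None,fx=1.9,fy=1.9)
c=np.zeros((400,800,3),np.uint8);c[:,:560]=a;c[:228,560:788]=b
cv2.imwrite("pics/w8.png",c[...,::-1])
E
```

```text
False
set 29.98 [ 0.4794 -0.321   0.2722] [ 0.27 -0.37 -0.79]
False
low 30.62 [ 0.4794 -0.321   0.2524] [-0.75  0.85 -0.7 ]
False
push 31.51 [ 0.4624 -0.3209  0.2525] [ 0.   -0.36 -1.97]
```

View pics/w8.png

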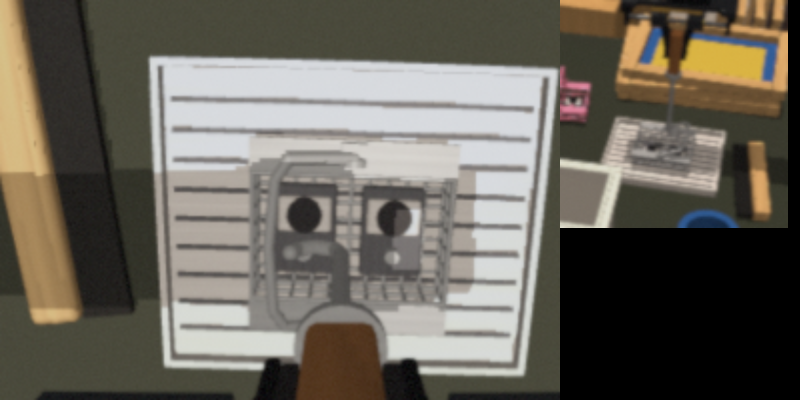

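The bail has flopped to the -x side (bar at column 272). The hook tip at (290,252) is free of it and the basket sits level in the middle. I have now viewed 12 pictures, which is over the allowed 10, so I'll use only numeric checks from here on.

```bash
python3 - <<'E'
from h import *
from station import arm
import json
L=arm.move_linear
def rep(n):
    s=arm.state();print(n,round(s["t"],2),np.round(s["tool_pos"],4),np.round(s["wrist_force"],2),round(s["width"],4))
y=-.321
L([.469,y,.2525],max_speed=.05)
if L([.469,y,.30],max_speed=.05,contact_N=3): rep("hit?")
L([.469,y,.48],max_speed=.15);rep("up")
p=np.array(json.load(open("grip.json")));d=np.array([np.cos(.062),np.sin(.062),0])
o=down(np.pi/2+.12)
arm.move_ptp(p-.095*d+[0,0,.25],o);rep("over")
L(p-.095*d+[0,0,.04],max_speed=.15)
L(p-.095*d+[0,0,.010],max_speed=.06);arm.dwell(.3);rep("before fork")
# where does the collar/handle sit? side view check of handle colour
print("in",L(p+[0,0,.010],max_speed=.06,contact_N=6));rep("in")
E
```

```text
up 34.34 [ 0.4686 -0.321   0.4791] [ 0.3  -0.01 -1.17] 0.0215
over 36.67 [0.4213 0.3321 0.4787] [-0.24 -0.23 -1.68] 0.0218
before fork 39.17 [0.4203 0.3332 0.2392] [-0.22 -0.19 -1.35] 0.0213
in False
in 40.91 [0.5147 0.339  0.239 ] [-0.52  0.36 -1.38] 0.0221
```

```bash
python3 - <<'E'
from h import *
from station import arm
import json
L=arm.move_linear
def rep(n):
    s=arm.state();print(n,round(s["t"],2),np.round(s["tool_pos"],4),np.round(s["wrist_force"],2),round(s["width"],4))
p=np.array(json.load(open("grip.json")))
print(L(p+[0,0,.0003],max_speed=.02,contact_N=5));rep("low")
arm.move_gripper(.05);rep("open");arm.move_gripper(.086)
L(p+[0,0,.10],max_speed=.1)
arm.move_ptp([.505,.335,.42],down(np.pi/2));arm.dwell(.4);rep("away")
f=wristcam(arm);a=pickle.load(open("w1.pkl","rb"))
for n,w in(("before",a),("now",f)):
    H=cv2.cvtColor(w["frame"],cv2.COLOR_RGB2HSV);m=(H[...,0]<18)&(H[...,1]>120)&(H[...,2]>120)
    r=rect(w,big(m,(270,175,315,217)),.251);print(n,r)
    e=(H[...,1]<45)&(H[...,2]>125);c=big(e,(268,160,312,195));print("collar",cv2.boundingRect(c),plane(w,[np.mean(c[:,0],axis=0)],.171).round(4))
# basket and tray in top view: clear of arm now
g=arm.grab_frame("top");t=pickle.load(open("top.pkl","rb"));pickle.dump(g,open("top2.pkl","wb"))
# bystander change check
D=cv2.absdiff(g["frame"],t["frame"]).max(2)>60
D=cv2.morphologyEx(D.astype(np.uint8),cv2.MORPH_OPEN,np.ones((3,3)))
D=cv2.dilate(D,np.ones((5,5)));n,_,st,_=cv2.connectedComponentsWithStats(D);print(st[1:][st[1:,4]>60])
# blue discs (jar lids) before/after
for w in(t,g):
    H=cv2.cvtColor(w["frame"],cv2.COLOR_RGB2HSV);m=((H[...,0]>100)&(H[...,0]<120)&(H[...,1]>150)).astype(np.uint8)
    print([tuple(np.round(cv2.minEnclosingCircle(big(m,r))[0],1)) for r in((178,118,212,145),(330,118,360,138),(198,250,232,284),(283,247,328,290))])
E
```

```text
False
low 41.54 [0.5151 0.339  0.2291] [ 0.9   1.41 -1.28] 0.0217
open 42.33 [0.5151 0.3389 0.2292] [-0.57 -0.22  0.06] 0.05
away 45.22 [0.505  0.3348 0.4192] [-0.3   0.78  0.46] 0.0859
before ((514.8689575195312, 339.15673828125), (18.154626846313477, 18.584333419799805), 6.246372699737549)
collar (280, 167, 22, 14) [[0.5196 0.3475 0.171 ]]
now ((514.1663818359375, 339.2677307128906), (18.779422760009766, 18.427616119384766), 0.09016135334968567)
collar (280, 167, 16, 5) [[0.5125 0.3503 0.171 ]]
[[    0   127   267   244 14317]
 [  246   147    29    48  1184]
 [  111   193    12    11   125]
 [  118   205    21    18   165]
 [  373   207    37    45  1052]
 [  140   222     8     8    63]
 [  492   294    68    58  1814]
 [  528   362    32    58  1709]
 [  250   379    40    29   769]
 [  230   387    12    12   127]
 [  240   408    27    12   245]]
[(np.float64(191.4), np.float64(123.2)), (np.float64(344.3), np.float64(122.5)), (np.float64(214.8), np.float64(266.4)), (np.float64(304.5), np.float64(268.3))]
[(np.float64(191.4), np.float64(123.2)), (np.float64(344.3), np.float64(122.5)), (np.float64(214.7), np.float64(266.3)), (np.float64(304.6), np.float64(268.4))]
```

```bash
python3 - <<'E'
from h import *
from station import arm
g=pickle.load(open("top2.pkl","rb"));t=pickle.load(open("top.pkl","rb"))
D=(cv2.absdiff(g["frame"],t["frame"]).max(2)>40)
c=big(D,(353,190,418,272),7);r=rect(g,c,.034);print(r,plane(g,[(391.5,229.5)],.034))
s=arm.state();print(s["t"])
print(arm.finish_job())
E
```

```text
((466.819091796875, -321.6485900878906), (109.9927749633789, 113.74832916259766), 89.51861572265625) [[ 0.46664552 -0.33216224  0.034     ]]
45.3167
the job is handed in; nothing more can be done
None
```

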